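# Back off the lamp's knurled lens ring two turns

### The arm

A 7-joint arm with a two-finger parallel gripper is mounted at the origin on the work surface. World frame = base frame: x ahead of the robot, y to its left, z up, the work surface at z = 0. Lengths are in m, angles in rad, forces in N, time in s.
With the tool pointing down it reaches from about 0.425 to 0.925 m from the base axis. Payload 6.8 kg.
Tool frame: the origin (TCP) lies at the very end of the fingers, on their centre line; the grasp point (between the pads) lies 19 mm behind it; x points along the fingers, z is the direction in which the jaws open and shut, and the axes are right-handed (so a half turn about x gives the same grasp; the last joint's range is limited). The gripper opens to 88 mm and grips with 3 to 60 N. Pads are 20 mm wide; open, the fingers measure 115 mm over their backs; the gripper's body (75 mm by 178 mm) begins 61 mm behind the grasp point.
Start: joints at [-1.392, 0.477, 0.022, 1.555, -0.011, 1.109, -0.083], TCP at [0.191, 0.647, 0.223] pointing down, gripper open.
Joint ranges: [-2.96, 2.96], [-0.34, 2.1], [-1.41, 1.46], [0.24, 2.44], [-1.37, 4.51], [0.17, 1.92], [-2.96, 2.96]. Speed limits (rad/s): [2.39, 2.39, 3.14, 3.14, 3.14, 3.14, 3.14].

### API

Orientations are given as [roll, pitch, yaw] about the fixed x, y, z axes, in that order (R = Rz(yaw) Ry(pitch) Rx(roll)).
In Python, from plant import arm, effector, solve_ik, imaging, close_job gives the robot as it stands. Calls block until the motion is done:
- arm.goto(position, orientation): joint-space move of the TCP to a pose.
- arm.move_l(position, ori=None, vel=0.15, guard=None): straight line of the TCP; ori=None keeps the orientation; vel is the mean speed in m/s. With guard (N) it stops when the force on the tool has changed by that much, and returns True; else False.
- arm.set_joints(angles): joint-space move.
- effector.grip(opening, squeeze=None): finger opening in m; squeeze is the grip in N (None keeps the last); returns when the fingers have stopped.
- arm.dwell(seconds).
- solve_ik(position, orientation): joint angles nearest the present ones, or None.
- imaging.get_image(name): name is "scene" or "top" or "wrist"; returns a dict with "pixels" (384x512x3 uint8, red, green, blue), "camera_matrix" (3x3 intrinsics, pixels), "rvec" (rotation vector, rad) and "tvec" (3), from world to camera coordinates, as OpenCV has them. Camera axes: x right, y down, z forward; pixel columns grow to the right and rows downward; lengths in m; the calibration is good to about 2 mm. A picture is of the moment at which its call begins. There is no depth.
A pose or a line that the arm cannot do raises arm.MotionError and nothing moves.
- close_job(): hands the job in, once; it reports no verdict.
Readings, each from a call of its own:
- arm.read_t(): time.
- arm.read_joint_pos(): joint angles.
- arm.read_joint_vel(): joint speeds.
- arm.read_joint_torque(): joint torques, N m.
- arm.read_tool_pos(): TCP position.
- arm.read_orientation(): TCP orientation.
- arm.read_contact_force(): force on the tool from outside, world axes, zero at the start.
- arm.read_wrist_torque(): the same for the moment, N m.
- arm.read_opening(): finger opening in m.
Only numpy, scipy, OpenCV 4.12 (cv2) and the standard library are available. Lean on these libraries where they do the work, as an engineer would, in place of code of your own. Each camera call takes 0.05 s, during which the arm holds its last target.

### The job

Loosen the knurled retaining ring of the spot lamp with a fingertip against its rim, rolling it counter-clockwise seen from above until it stands two full turns out from tight with its white mark back at the yellow pointer. The ring is tight when mark and pointer meet, and someone has already started it by less than a third of a turn, so the mark must come round to the pointer twice. Keep off the lens glass, do not pick up or shift the jar, cup, screwdriver or spanner, and finish with the hand clear of everything.

Things in the scene. Friction and masses are not known exactly. Their poses are not given: they have to be found in the camera images.
- ring_center (a point): Centre of the black knurled ring of a round lamp fixed face-up on the bench (foot 144 mm across, 10 mm thick): on the ring's vertical axis, half-way up its side, 82 mm above the bench. Ring 110 mm across, too wide to grip; side from 70 to 94 mm above the bench, 48 upright ribs 2 mm proud. Lamp body below it at most 100 mm across, but for the pointer. Fixed: does not turn with the ring.
- pointer (a point): Tip of the fixed yellow pointer tab, which stands up beside the lamp and sticks out 80 mm from the ring's axis; its top is 58 mm above the bench, so 12 mm below the ring's underside, and this point is 75 mm from the axis.
- ring (a joint): Turn of the ring in rad, counted on over turns: 0 = tight, its white mark (8 mm wide, on top and side) above the yellow pointer; grows counter-clockwise seen from above, 6.28 a turn. Starts between 0.2 and 1.8. Friction of 0.12 N m (2.2 N at the rim) keeps it where it is left; it turns in place without rising, up to 22.
- lens: Pale domed glass lens, 82 mm across, inside the ring, rising from 94 mm at its edge to 103 mm above the bench at its centre. Origin: on the lamp's axis at bench level. Not to be touched.
- jar_mid (a point): Amber jar with black cap standing on the bench beside the lamp, 52 mm across, 85 mm tall; point half-way up. Bystander.
- cup_mid (a point): Blue open cup standing on the bench beside the lamp, 60 mm across its rim, 80 mm tall; point half-way up. Bystander.
- driver: Screwdriver with red handle lying on the bench to one side, beyond the jar or cup, about 200 mm long; origin under its mid-length. Bystander.
- spanner: Steel spanner lying on the bench to one side, beyond the jar or cup, about 180 mm long; origin under its mid-length. Bystander.

How it is judged:
By the outcome, as a careful person would: the job done as asked, in the order asked, and still so for the second after the job is handed in, with the robot touching nothing.
It also fails if it takes over 64 s, if anything falls off the work surface, if the arm or the gripper's body presses on something with over 40 N, if the wrist force passes 120 N, or if a joint passes its speed limit or range.

## Working session

There is one attempt and no reset: what is moved stays moved. The work goes in short steps, each a Python script; the robot and the scene stay as the last script left them, time stands still between calls to the robot, and variables do not carry over. Pictures are saved under pics/ and viewed, and the job is handed in when it is done.

```bash
ls; mkdir -p pics
python3 - <<'E'
from plant import arm, imaging
import cv2,numpy as np
np.set_printoptions(precision=4,suppress=True)
for n in ["scene","top","wrist"]:
    d=imaging.get_image(n); cv2.imwrite(f"pics/{n}0.png",d["pixels"][:,:,::-1])
    R=cv2.Rodrigues(d["rvec"])[0]; print(n,d["camera_matrix"].tolist(),(-R.T@d["tvec"].ravel()),R.tolist())
print(arm.read_t(),arm.read_tool_pos(),arm.read_orientation(),arm.read_opening())
E
```

```text
pics
scene [[443.7672059809616, 0.0, 255.11745515767578], [0.0, 443.7672059809616, 202.65714921322234], [0.0, 0.0, 1.0]] [1.1854 0.908  1.0664] [[-0.8443906074576015, 0.5357279908055268, -0.00014800289194821792], [0.36090115084609464, 0.5686321124947712, -0.7391940746229627], [-0.39592279721600665, -0.6242219481139758, -0.6734924633115398]]
top [[402.5253708523174, 0.0, 257.99111223673566], [0.0, 402.5253708523174, 192.78393771023784], [0.0, 0.0, 1.0]] [0.4877 0.0133 1.0852] [[-0.025719262722146863, -0.9996394504583359, 0.007712886125543043], [-0.9938786599337663, 0.024740289327794707, -0.10767138622790232], [0.10744174632464923, -0.010434901596729641, -0.9941566194395007]]
wrist [[322.06855508724203, 0.0, 253.45528613309352], [0.0, 322.06855508724203, 190.7555791941673], [0.0, 0.0, 1.0]] [0.1218 0.6676 0.3843] [[0.28296727676824496, 0.9591265258873694, -0.002414045896097561], [0.9247450163082016, -0.27215422843534276, 0.26604272355752767], [0.25451164038508545, -0.07751376190063616, -0.9639582157046561]]
0.15 [0.1908 0.647  0.2219] [-3.0597  1.5694 -1.7757] 0.08758595769119386
```

View pics/scene0.png

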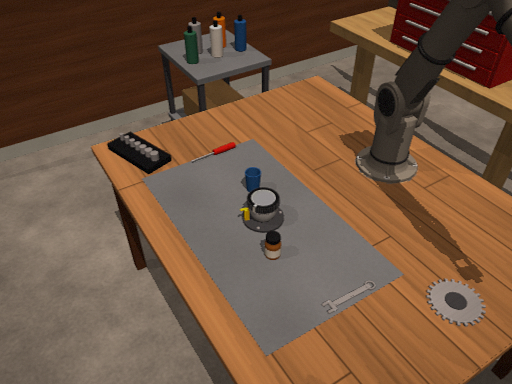

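View pics/top0.png

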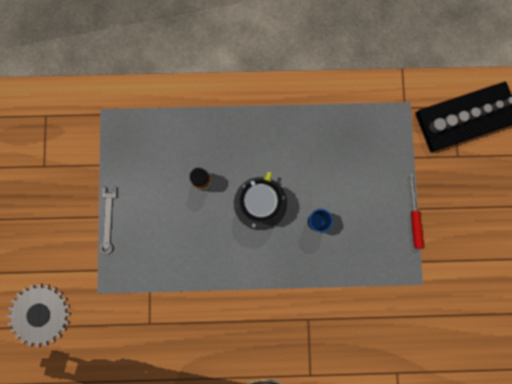

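Lamp in the top view is at about (261,202), with the pointer at (268,176), the jar at (200,178) and the cup at (320,220). I'll zoom in and compute positions.

```bash
cat > h.py <<'E'
import cv2,numpy as np
np.set_printoptions(precision=4,suppress=True)
def ray(d,u,v,z):
    K=d["camera_matrix"];R=cv2.Rodrigues(d["rvec"])[0];c=-R.T@d["tvec"].ravel()
    w=R.T@np.linalg.solve(K,[u,v,1.]); return c+w*(z-c[2])/w[2]
def proj(d,P):
    return cv2.projectPoints(np.array(P,float).reshape(-1,1,3),d["rvec"],d["tvec"],d["camera_matrix"],None)[0].reshape(-1,2)
def crop(d,u,v,h,s,name):
    p=d["pixels"][:,:,::-1][max(0,v-h):v+h,max(0,u-h):u+h]; cv2.imwrite(name,cv2.resize(p,None,fx=s,fy=s,interpolation=cv2.INTER_CUBIC))
E
python3 - <<'E'
from h import *
from plant import imaging
d=imaging.get_image("top"); crop(d,261,202,35,8,"pics/topc.png")
e=imaging.get_image("scene"); crop(e,264,208,35,8,"pics/scc.png")
for n,u,v,z in [("ring",261,202,.094),("ptr",268,176,.058),("jar",200,178,.085),("cup",320,219,.08)]: print(n,ray(d,u,v,z))
E
```

```text
ring [ 0.5717 -0.004   0.094 ]
ptr [ 0.6416 -0.0244  0.058 ]
jar [0.6367 0.1471 0.085 ]
cup [ 0.5266 -0.1504  0.08  ]
```

Run:
```python
import cv2,numpy as np
a=cv2.imread("pics/topc.png");b=cv2.imread("pics/scc.png")
cv2.imwrite("pics/both.png",cv2.resize(np.hstack([a,b]),(800,400)))
```

```text
(no output)
```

View pics/topc.png

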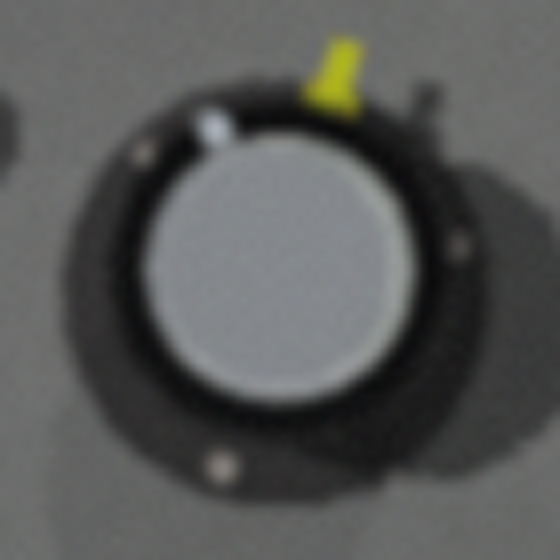

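View pics/scc.png

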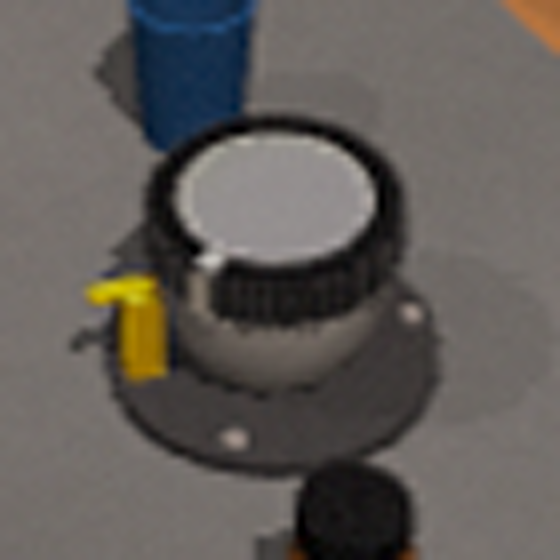

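```bash
cat >> h.py <<'E'
def lenscirc(d,guess,R=0.06):
    # lens segmentation: bright greyish low-saturation region around the predicted centre -> circle at z=.094
    p=d["pixels"]; hsv=cv2.cvtColor(p,cv2.COLOR_RGB2HSV)
    return hsv
E
python3 - <<'E'
from h import *
from plant import imaging,arm
from scipy.optimize import least_squares
for n,g in (("top",(261,201)),("scene",(264,203))):
    d=imaging.get_image(n); hsv=cv2.cvtColor(d["pixels"],cv2.COLOR_RGB2HSV)
    m=((hsv[...,2]>105)&(hsv[...,1]<60)).astype(np.uint8)
    m=cv2.morphologyEx(m,cv2.MORPH_OPEN,np.ones((7,7)))
    k,l=cv2.connectedComponents(m); m=(l==l[g[1],g[0]]).astype(np.uint8)
    c=max(cv2.findContours(m,cv2.RETR_EXTERNAL,cv2.CHAIN_APPROX_NONE)[0],key=len).reshape(-1,2)
    print(n,m.sum(),c.min(0),c.max(0), hsv[g[1],g[0]])
    P=np.array([ray(d,u,v,.094)[:2] for u,v in c])
    s=least_squares(lambda q:np.hypot(*(P-q[:2]).T)-q[2],[.575,-.004,.041],loss="soft_l1",f_scale=.002); print(s.x)
    y=((hsv[...,0]>22)&(hsv[...,0]<35)&(hsv[...,1]>180)&(hsv[...,2]>100)); vv,uu=np.nonzero(y); ok=np.hypot(uu-g[0],vv-g[1])<40
    Q=np.array([ray(d,u,v,.058)[:2] for u,v in zip(uu[ok],vv[ok])]); D=Q-s.x[:2]; r=np.hypot(*D.T); print(r.min(),r.max(),np.degrees(np.arctan2(D[:,1],D[:,0])[r>.06]).round(1))
    if n=="top":
        mm=ray(d,252.6,183.2,.094)[:2]-s.x[:2]; print("mark",np.hypot(*mm),np.degrees(np.arctan2(mm[1],mm[0])))
E
```

```text
top 826 [245 185] [276 215] [103  13 139]
[ 0.5769 -0.0029  0.039 ]
0.058308632804759314 0.07644873784425965 [-16.7 -18.5 -17.2 -19.1 -15.7 -17.8 -19.8 -16.3 -18.4 -20.4 -14.7 -16.9
 -19.  -12.9 -15.2 -17.5 -19.7 -21.9 -20.5 -22.8]
mark 0.0461153626897522 23.745002997714195
scene 302 [252 190] [274 204] [175  10 149]
[ 0.5773 -0.003   0.0376]
0.05464392154475675 0.08275838931866762 [-20.5 -19.9 -19.2 -18.5 -18.  -17.3 -16.7 -15.9 -15.1 -14.2 -14.6 -13.8
 -13.  -12.1 -11.1 -10.   -8.8  -6.1  -4.8  -3.8  -2.5  -0.5   0.9   2.6
   4.1   5.5   7.    8.1   9.7  21.6]
```

```bash
cat >> h.py <<'E'
import warnings; warnings.filterwarnings("ignore")
from scipy.spatial.transform import Rotation
C=np.array([.577,-.003])
def pose(th,r,z,sgn=1,C=C):
    u=np.array([np.cos(th),np.sin(th),0]); x=np.array([0,0,-1.]); y=sgn*u
    return [C[0]+r*u[0],C[1]+r*u[1],z], Rotation.from_matrix(np.c_[x,y,np.cross(x,y)]).as_euler("xyz")
E
python3 - <<'E'
from h import *
from plant import arm,solve_ik
print(Rotation.from_euler("xyz",arm.read_orientation()).as_matrix())
for s in (1,-1):
    for t in range(-360,361,20):
        p,o=pose(np.radians(t),.068,.074,s); q=solve_ik(p,o); print(s,t,None if q is None else np.round(q,2))
E
```

```text
[[-0.0001 -0.9591  0.2829]
 [-0.0004  0.2829  0.9591]
 [-1.     -0.     -0.0004]]
1 -360 [-0.57  0.7   0.7   1.78 -0.57  0.87 -1.18]
1 -340 [-0.64  0.71  0.74  1.79 -0.61  0.88 -0.84]
1 -320 [-0.64  0.68  0.68  1.82 -0.56  0.85 -0.56]
1 -300 [-0.64  0.63  0.62  1.86 -0.49  0.81 -0.29]
1 -280 [-0.62  0.58  0.55  1.91 -0.43  0.77 -0.01]
1 -260 [-0.6   0.54  0.49  1.96 -0.37  0.73  0.29]
1 -240 [-0.56  0.49  0.44  2.01 -0.32  0.7   0.6 ]
1 -220 [-0.52  0.46  0.4   2.05 -0.28  0.68  0.94]
1 -200 [-0.48  0.44  0.39  2.08 -0.27  0.66  1.32]
1 -180 [-0.44  0.44  0.4   2.09 -0.27  0.66  1.71]
1 -160 [-0.35  0.44  0.35  2.08 -0.24  0.66  2.08]
1 -140 [-0.25  0.45  0.28  2.05 -0.19  0.67  2.42]
1 -120 [-0.18  0.47  0.22  2.   -0.16  0.69  2.76]
1 -100 [-0.8   0.95  1.26  1.98 -1.06  1.09 -2.35]
1 -80 [-0.78  0.98  1.26  1.93 -1.07  1.13 -2.03]
1 -60 [-0.77  1.01  1.26  1.87 -1.08  1.15 -1.71]
1 -40 [-0.78  1.03  1.26  1.83 -1.09  1.17 -1.4 ]
1 -20 [-0.73  0.88  1.05  1.8  -0.9   1.03 -1.23]
1 0 [-0.57  0.7   0.7   1.78 -0.57  0.87 -1.18]
1 20 [-0.64  0.71  0.74  1.79 -0.61  0.88 -0.84]
1 40 [-
[... 2034 characters left out ...]
  0.95  1.26  1.98 -1.06  1.09 -2.24]
-1 120 [-1.05  0.92  1.26  2.04 -1.05  1.06 -1.87]
-1 140 [-1.04  0.89  1.27  2.08 -1.04  1.03 -1.49]
-1 160 [-0.93  0.69  1.06  2.11 -0.83  0.85 -1.28]
-1 180 [-0.82  0.6   0.94  2.12 -0.71  0.77 -1.  ]
-1 200 [-0.69  0.55  0.81  2.1  -0.6   0.73 -0.71]
-1 220 [-0.65  0.57  0.81  2.07 -0.62  0.75 -0.32]
-1 240 [-0.58  0.59  0.77  2.02 -0.59  0.77  0.03]
-1 260 [-0.5   0.59  0.69  1.97 -0.54  0.77  0.33]
-1 280 [-0.44  0.6   0.62  1.91 -0.48  0.78  0.62]
-1 300 [-0.41  0.62  0.57  1.85 -0.45  0.8   0.91]
-1 320 [-0.38  0.62  0.49  1.81 -0.39  0.81  1.18]
-1 340 [-0.34  0.62  0.4   1.78 -0.32  0.81  1.44]
-1 360 [-0.32  0.61  0.32  1.76 -0.25  0.81  1.69]
```

Run:
```python
from h import *
from plant import arm,effector
effector.grip(0.0,20)
th=np.radians(-65)
p,o=pose(th,.095,.22); arm.goto(p,o); print(arm.read_t(),arm.read_joint_pos())
p,o=pose(th,.095,.074); arm.move_l(p,o,vel=.2)
f0=np.array(arm.read_contact_force()); print(arm.read_t(),f0)
p,o=pose(th,.058,.074); print(arm.move_l(p,o,vel=.02,guard=3))
t=np.array(arm.read_tool_pos()); u=np.array([np.cos(th),np.sin(th)])
r=np.dot(t[:2]-C,u); print(arm.read_t(),t,r,np.array(arm.read_contact_force())-f0)
for k in (0,.001):
    p,o=pose(th,r-k,.074); arm.move_l(p,o,vel=.02); arm.dwell(.1); f=np.array(arm.read_contact_force())-f0; t=np.array(arm.read_tool_pos());print(k,f,f[:2]@u,(t[:2]-C)@u,t[2])
print(arm.read_opening(),arm.read_t())
```

```text
4.675 [-0.7492  0.7448  1.2733  1.7379 -0.7527  1.2475 -1.9875]
5.5583 [-0.1676 -0.0161  0.732 ]
True
6.8333 [ 0.6057 -0.0646  0.0739] 0.06797086638367258 [ 1.0328 -1.6311  0.5607]
0 [ 0.9266 -0.0805  0.6847] 0.4645434725133506 0.06803220856421557 0.07395903558062139
0.001 [ 3.0181 -4.9953 -2.5582] 5.802818878314215 0.0677901440953745 0.07411458432197698
0.0006026124835881253 7.5333
```

```bash
cat >> h.py <<'E'
def stroke(arm,t0,t1,s,rc,f0,N=10,step=8,vel=.05,z=.074,log=4):
    n=int(np.ceil(abs(t1-t0)/step)); rs=[]
    for i,t in enumerate(np.linspace(t0,t1,n+1)[1:]):
        a=np.radians(t); p,o=pose(a,rc,z,s); arm.move_l(p,o,vel=vel)
        f=np.array(arm.read_contact_force())-f0; u=np.array([np.cos(a),np.sin(a)]); v=np.array([-u[1],u[0]])
        fn=f[:2]@u; ft=f[:2]@v
        rc=np.clip(rc-np.clip(1e-4*(N-fn),-4e-4,4e-4),.060,.075)
        if i%log==0 or i==n-1: print(round(t),"N%.1f T%.1f z%.1f rc%.4f"%(fn,ft,f[2],rc),round(arm.read_t(),2))
        if fn>30: print("HIGH"); break
    return rc
E
python3 - <<'E'
from h import *
from plant import arm,imaging
f0=np.array([-.17,-.02,.73])
stroke(arm,-65,15,1,.0665,f0,log=1)
d=imaging.get_image("top"); crop(d,261,202,35,8,"pics/t1.png")
e=imaging.get_image("wrist"); cv2.imwrite("pics/w1.png",e["pixels"][:,:,::-1])
E
```

```text
-57 N6.7 T0.5 z-2.7 rc0.0662 7.87
-49 N6.5 T0.8 z-3.5 rc0.0658 8.2
-41 N6.5 T-0.4 z-4.1 rc0.0655 8.53
-33 N7.9 T-0.3 z-3.7 rc0.0653 8.87
-25 N7.3 T0.3 z-5.2 rc0.0650 9.2
-17 N7.9 T-0.9 z-5.0 rc0.0648 9.53
-9 N6.5 T0.6 z-4.2 rc0.0644 9.87
-1 N7.0 T-0.2 z-5.1 rc0.0641 10.2
7 N6.6 T0.3 z-4.1 rc0.0638 10.53
15 N6.0 T-0.1 z-3.3 rc0.0634 10.86
```

View pics/t1.png

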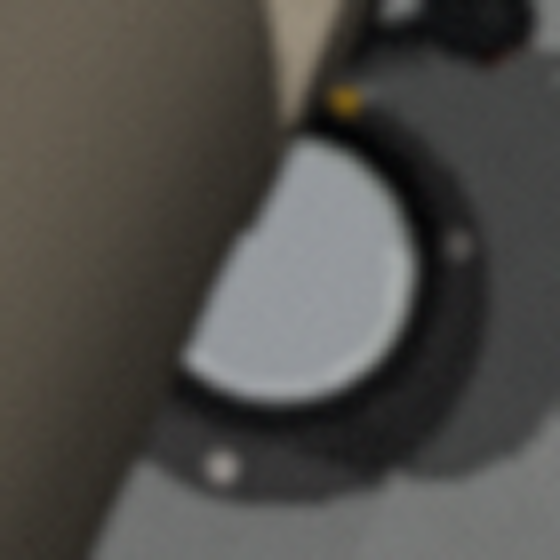

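View pics/w1.png

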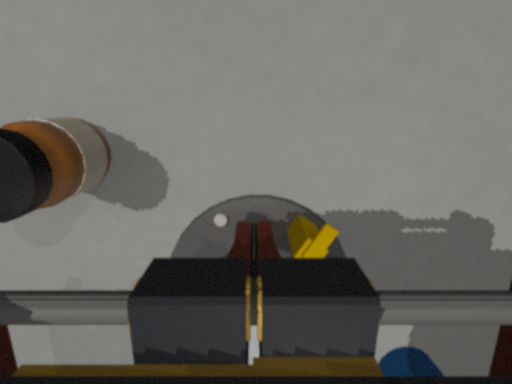

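Run:
```python
from h import *
from plant import arm,imaging
d=imaging.get_image("scene"); crop(d,264,208,35,8,"pics/s1.png")
print(arm.read_tool_pos(), np.hypot(*(np.array(arm.read_tool_pos())[:2]-C)), arm.read_contact_force())
```

```text
[0.6399 0.0155 0.0741] 0.06560592015095974 [ 5.7256  1.2386 -2.9283]
```

View pics/s1.png

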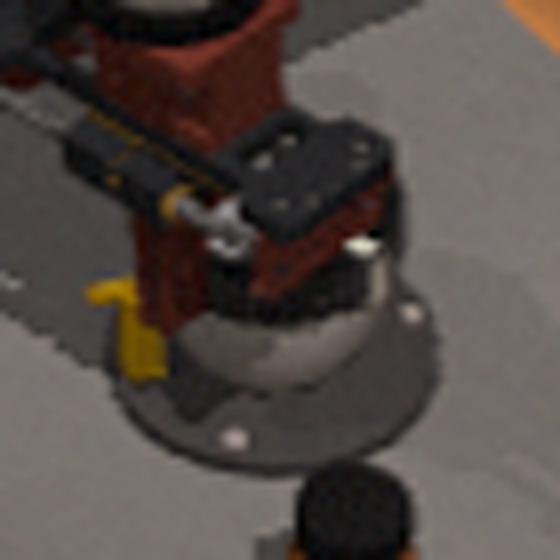

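The mark is on the right of the ring at (362,245), so the ring turned about 80° with the finger, without slipping. I'll continue.

Run:
```python
from h import *
from plant import arm,imaging
f0=np.array([-.17,-.02,.73])
rc=stroke(arm,15,225,1,.0634,f0,vel=.06)
t=np.array(arm.read_tool_pos()); print(t,t[:2]-C)
p,o=pose(np.radians(225),.09,.074); arm.move_l(p,o,vel=.1)
print(arm.read_contact_force(),arm.read_t())
d=imaging.get_image("top"); crop(d,261,202,35,8,"pics/t2.png")
d=imaging.get_image("scene"); crop(d,264,208,35,8,"pics/s2.png")
```

```text
23 N6.9 T0.5 z-3.1 rc0.0631 11.3
54 N5.1 T0.1 z-2.1 rc0.0615 12.47
85 N6.9 T0.5 z-0.3 rc0.0601 13.62
116 N9.4 T1.4 z4.6 rc0.0600 14.76
147 N10.1 T-0.5 z8.1 rc0.0600 15.89
178 N9.7 T0.5 z6.7 rc0.0601 17.02
209 N10.4 T1.7 z3.9 rc0.0604 18.16
225 N11.6 T0.7 z1.8 rc0.0606 18.73
[ 0.5288 -0.0499  0.0726] [-0.0482 -0.0469]
[0.0903 0.5445 0.1475] 19.1667
```

View pics/t2.png

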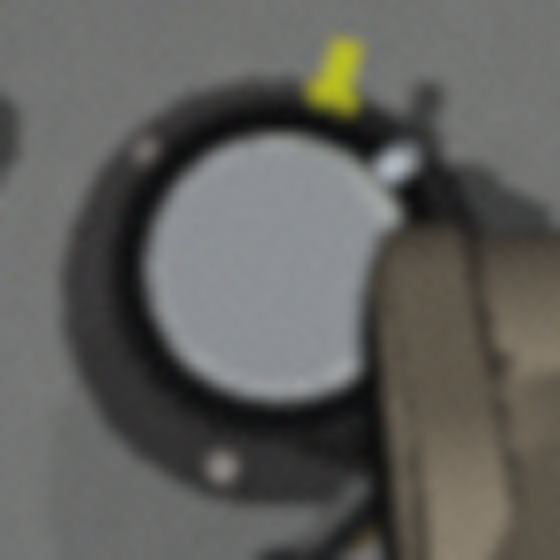

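View pics/s2.png

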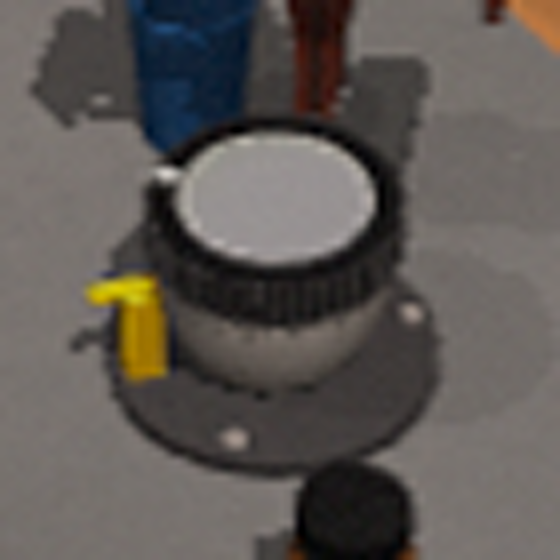

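Mark is at (398,163) in the top crop, at about −48°. That is 288° of turn for a 290° stroke, leaving about 390°. Next I flip the wrist and continue.

```bash
cat >> h.py <<'E'
def newstroke(arm,t0,t1,s,sprev,vel=.06,N=9,log=5):
    p,o=pose(np.radians(t0),.092,.15,sprev); arm.move_l(p,vel=.25)
    p,o=pose(np.radians(t0),.092,.15,s); arm.goto(p,o); print("flip",arm.read_t(),np.array(arm.read_joint_pos()))
    p,o=pose(np.radians(t0),.092,.074,s); arm.move_l(p,o,vel=.2)
    p,o=pose(np.radians(t0),.073,.074,s); arm.move_l(p,o,vel=.08)
    arm.dwell(.1); f0=np.array(arm.read_contact_force())
    p,o=pose(np.radians(t0),.058,.074,s); hit=arm.move_l(p,o,vel=.025,guard=4)
    a=np.radians(t0); r=(np.array(arm.read_tool_pos())[:2]-C)@[np.cos(a),np.sin(a)]
    print("hit",hit,r,f0,arm.read_t())
    rc=stroke(arm,t0,t1,s,r-.001,f0,N=N,vel=vel,log=log)
    p,o=pose(np.radians(t1),.09,.074,s); arm.move_l(p,o,vel=.1)
    print(arm.read_contact_force(),arm.read_t())
E
python3 - <<'E'
from h import *
from plant import arm,imaging
newstroke(arm,225,430,-1,1)
d=imaging.get_image("top"); crop(d,261,202,35,8,"pics/t3.png")
d=imaging.get_image("scene"); crop(d,264,208,35,8,"pics/s3.png")
E
```

```text
flip 21.7083 [-0.8896  0.6663  1.2808  2.0532 -0.7663  1.0231 -0.0012]
hit True 0.06752398477401939 [-0.1062 -0.3724  0.381 ] 23.1083
233 N4.6 T1.1 z-0.8 rc0.0661 23.43
272 N6.9 T1.9 z-3.1 rc0.0648 24.93
312 N7.3 T0.9 z-4.0 rc0.0644 26.43
351 N6.1 T0.3 z-1.8 rc0.0633 27.93
391 N6.4 T1.1 z0.5 rc0.0618 29.38
430 N6.9 T1.5 z1.6 rc0.0602 30.84
[0.1717 0.1221 0.7369] 31.2917
```

View pics/t3.png

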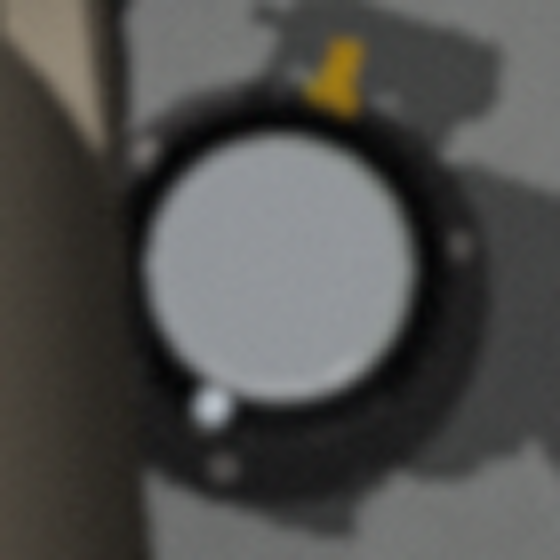

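View pics/s3.png

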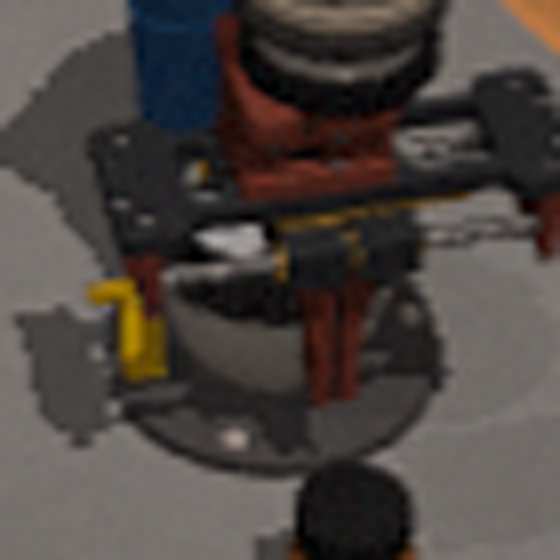

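Mark is at (212,408), about 154° (202° turned). About 188° remain. The last stroke stops short, then I look.

```bash
sed 's/    p,o=pose(np.radians(t1),.09,.074,s); arm.move_l(p,o,vel=.1)/    return rc,f0/' h.py > h2.py
python3 - <<'E'
from h2 import *
from plant import arm,imaging
rc,f0=newstroke(arm,48,230,1,-1,vel=.065); print(rc,f0.tolist(),arm.read_t())
d=imaging.get_image("top"); crop(d,261,202,35,8,"pics/t4.png")
d=imaging.get_image("scene"); crop(d,264,208,35,8,"pics/s4.png")
E
```

```text
flip 34.3 [-0.9535  0.8963  1.266   1.7569 -0.9171  1.2181 -0.1579]
hit True 0.0648218974817741 [-0.5791 -0.4253  1.064 ] 35.7583
56 N3.4 T-0.8 z-0.5 rc0.0634 36.04
95 N7.5 T0.4 z4.1 rc0.0623 37.5
135 N9.1 T0.6 z5.5 rc0.0620 38.96
175 N6.0 T1.3 z0.1 rc0.0609 40.42
214 N8.9 T0.0 z-1.0 rc0.0602 41.88
230 N8.6 T0.7 z-1.8 rc0.0602 42.46
0.06021196331108371 [-0.579105880904933, -0.4253438030649218, 1.0639824770289943] 42.4583
```

View pics/t4.png

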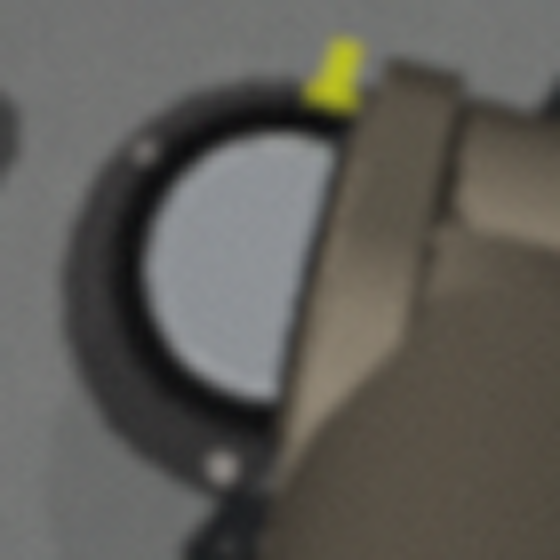

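View pics/s4.png

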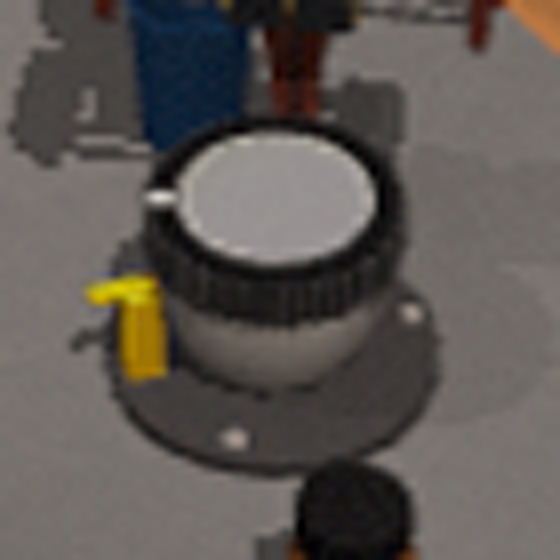

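```bash
cat >> h2.py <<'E'
def markang(d,C):
    # white blob centroid among ring-top pixels (z=.094, r 43..54 mm), plus projected reference
    K=d["camera_matrix"];R=cv2.Rodrigues(d["rvec"])[0];c=-R.T@d["tvec"].ravel()
    v,u=np.mgrid[0:384,0:512]; w=np.stack([u,v,np.ones_like(u)],-1)@np.linalg.inv(K).T@R
    P=c+w*((.094-c[2])/w[...,2])[...,None]; D=P[...,:2]-C; r=np.hypot(D[...,0],D[...,1])
    g=d["pixels"].min(-1).astype(float); m=(r>.0445)&(r<.054); wt=np.clip(g-85,0,None)*m
    a=np.arctan2(D[...,1],D[...,0]); k=wt>0
    ang=np.degrees(np.angle((wt*np.exp(1j*a)).sum()/wt.sum()))
    return ang,k.sum(),(wt*r).sum()/wt.sum(),np.degrees(a[k]).round(0)
E
python3 - <<'E'
from h2 import *
from plant import imaging
d=imaging.get_image("scene"); Cc=np.array([.5772,-.003])
print(markang(d,Cc))
print(ray(d,248.6,197.3,.094)-np.r_[Cc,0])
for a in (-48,-40,-30,-20,-18):
    print(a,proj(d,[Cc[0]+.049*np.cos(np.radians(a)),Cc[1]+.049*np.sin(np.radians(a)),.094])[0])
# pointer: yellow top plate pixels and model
for a in (-20,-18,-16,-14): print(a,[proj(d,[Cc[0]+r*np.cos(np.radians(a)),Cc[1]+r*np.sin(np.radians(a)),.058])[0] for r in (.056,.08)])
t=imaging.get_image("top")
for a in (-20,-18,-16,-14): print(a,[proj(t,[Cc[0]+r*np.cos(np.radians(a)),Cc[1]+r*np.sin(np.radians(a)),.058])[0] for r in (.056,.08)])
E
```

```text
(np.float64(-31.116585357281416), np.int64(6), np.float64(0.04845241882526861), array([-32., -32., -32., -27., -27., -26.]))
[ 0.0407 -0.0239  0.094 ]
-48 [248.6415 194.3471]
-40 [248.2043 195.6814]
-30 [248.0566 197.3946]
-20 [248.3611 199.1099]
-18 [248.4762 199.4486]
-20 [array([246.418 , 207.4496]), array([239.3476, 208.5058])]
-18 [array([246.5456, 207.8386]), array([239.5208, 209.0646])]
-16 [array([246.6934, 208.2248]), array([239.7232, 209.6199])]
-14 [array([246.8613, 208.6078]), array([239.9546, 210.171 ])]
-20 [array([267.2442, 180.5434]), array([270.175 , 171.8138])]
-18 [array([266.5202, 180.3162]), array([269.143 , 171.4906])]
-16 [array([265.7888, 180.1142]), array([268.1006, 171.2032])]
-14 [array([265.0509, 179.9376]), array([267.0489, 170.952 ])]
```

Run:
```python
from h2 import *
from plant import arm,imaging
f0=np.array([-.58,-.425,1.06])
stroke(arm,230,240,1,.0602,f0,step=5,vel=.04,log=1)
p,o=pose(np.radians(240),.095,.074,1); arm.move_l(p,o,vel=.1)
p,o=pose(np.radians(225),.095,.15,1); arm.move_l(p,vel=.25)
p,o=pose(np.radians(225),.12,.17,-1); arm.goto(p,o)
print(arm.read_t(),arm.read_contact_force())
for n in("top","scene","wrist"):
    d=imaging.get_image(n); np.savez(f"pics/{n}5.npz",**d)
    if n!="wrist": crop(d,*((261,202) if n=="top" else (264,208)),35,8,f"pics/{n}5.png")
    else: cv2.imwrite("pics/wrist5.png",d["pixels"][:,:,::-1])
    try: print(n,markang(d,np.array([.577,-.003])))
    except Exception as e: print(e)
```

```text
235 N9.6 T-0.4 z-1.8 rc0.0602 42.94
240 N9.6 T-0.4 z-1.4 rc0.0601 43.23
46.6083 [ 0.2983  0.5823 -0.458 ]
top (np.float64(-21.23073181272231), np.int64(17), np.float64(0.04862932886480201), array([-17., -19., -22., -24., -18., -20., -23., -26., -15., -18., -21.,
       -24., -27., -22., -25., -28.,  48.]))
scene (np.float64(-27.080951767967584), np.int64(10), np.float64(0.049194933023033814), array([-142., -172.,  175.,  -54.,  -43.,  -26.,  -26.,  -22.,  -21.,
        -20.]))
wrist (np.float64(30.33416096049954), np.int64(397), np.float64(0.05043645829442284), array([ 116.,  116.,  115.,  115.,  115.,  -22.,  -22.,  -23.,  -23.,
        -23.,  -23.,  -24.,  -24.,  -24.,  -25.,  -25.,  -25.,  -25.,
        -26.,  -26.,  116.,  116.,  116.,  116.,  116.,  -23.,  -23.,
        -23.,  -24.,  -24.,  -24.,  -24.,  -25.,  -25.,  -25.,  -25.,
        -26.,  -26.,  -26.,  -26.,  -27.,  117.,  117.,  117.,  117.,
        116.,  116.,  -24.,  -24.,  -24.,  -25.,  -25.,  -25.,  -25.,
        -26.,  -26.,  -26.,  -26.,  -27.,  -27.,  -27.,  -27.,  118.,
        118.,  117.,  117.,  117.,  117., 
[... 1863 characters left out ...]
140.,  141.,  141.,  141.,  141.,  141.,  141.,  142.,
        142.,  142.,  142.,  142.,  142.,  142.,  142.,  143.,  143.,
        143.,  143.,  143.,  144.,  144.,  144.,  144.,  144.,  144.,
        145.,  145.,  145.,  146.,  146.,  146.,  146.,  146.,  147.,
        147.,  147.,  147.,  148.,  148.,  148.,  148.,  148.,  149.,
        149.,  149.,  150.,  150.,  150.,  151.,  151.,  151.,  151.,
        152.,  152.,  152.,  153.,  153.,  154.,  155.,  156.,  171.,
        171.,  172.,  172.,  171.,  172.,  172.,  173.,  172.,  173.,
        173.,  174.,  173.,  173.,  174.,  174.,  174.,  174.,  175.,
        175.,  175.,  176.,  176.,  177.,  177.,  178.,  178.,  179.,
       -146.]))
```

View pics/top5.png

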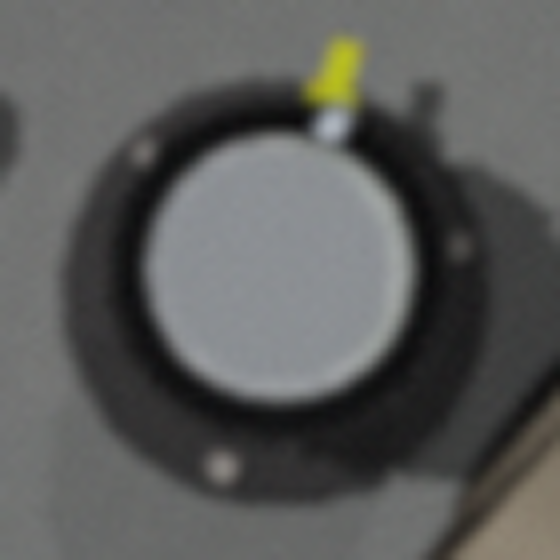

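View pics/wrist5.png

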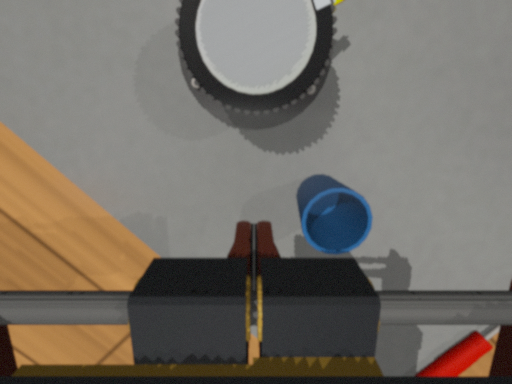

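View pics/scene5.png

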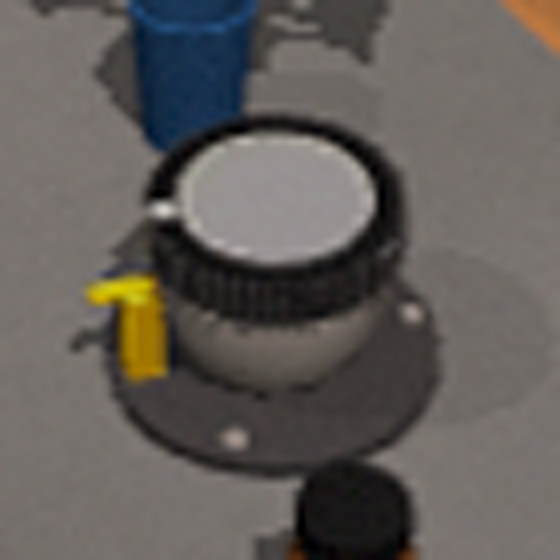

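Mark is at (333,122) in the top crop, about 2–3° short of the pointer. I'll take a closer wrist view of both before trimming.

Run:
```python
from h2 import *
from plant import arm,imaging
p,o=pose(np.radians(225),.085,.2,-1); arm.move_l(p,o,vel=.15)
d=imaging.get_image("wrist"); np.savez("pics/w6.npz",**d); cv2.imwrite("pics/w6.png",d["pixels"][:,:,::-1]); print(arm.read_t())
C0=[.577,-.003,.094]; print(proj(d,[C0,[.577+.075*np.cos(-.32),-.003+.075*np.sin(-.32),.058]]))
t=dict(np.load("pics/top5.npz"))
h=cv2.cvtColor(t["pixels"],cv2.COLOR_RGB2HSV).astype(float); sub=np.zeros(h.shape[:2]); sub[165:185,258:280]=1
w=np.clip(h[...,1]-60,0,None)*((h[...,0]>20)&(h[...,0]<40))*sub
v,u=np.nonzero(w); P=np.array([ray(t,a,b,.058)[:2] for a,b in zip(u,v)])-[.577,-.003]; W=w[v,u]
r=np.hypot(*P.T); a=np.degrees(np.arctan2(P[:,1],P[:,0]))
for lo,hi in((.052,.06),(.06,.068),(.068,.076),(.076,.085)): 
    k=(r>lo)&(r<hi); print(lo,np.average(a[k],weights=W[k]))
```

```text
47.2667
[[252.9043  85.6056]
 [329.7137  47.1472]]
0.052 -13.720714804464508
0.06 -17.19292975408402
0.068 -17.954337845620607
0.076 -18.27484745900248
```

View pics/w6.png

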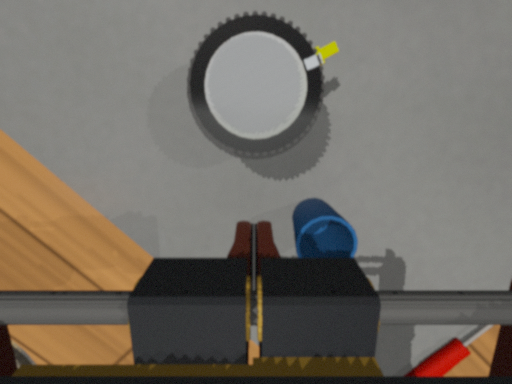

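```bash
cat >> h2.py <<'E'
def measure(d):
    p=d["pixels"]; hsv=cv2.cvtColor(p,cv2.COLOR_RGB2HSV); g=p.min(-1).astype(float)
    q=proj(d,[C[0],C[1],.094])[0]
    # ring-plane polar unwrapping
    def P(u,v,z): return np.array([ray(d,a,b,z)[:2] for a,b in zip(u,v)])
    vv,uu=np.mgrid[0:384,0:512]; near=np.hypot(uu-q[0],vv-q[1])<95
    # lens fit
    m=((g>115)&near).astype(np.uint8); m=cv2.morphologyEx(m,cv2.MORPH_OPEN,cv2.getStructuringElement(2,(25,25)))
    _,l=cv2.connectedComponents(m); m=(l==l[int(q[1]),int(q[0])]).astype(np.uint8)
    c=max(cv2.findContours(m,0,cv2.CHAIN_APPROX_NONE)[0],key=len).reshape(-1,2)
    L=P(*c.T,.094); from scipy.optimize import least_squares
    s=least_squares(lambda x:np.hypot(*(L-x[:2]).T)-x[2],[*C,.04],loss="soft_l1",f_scale=.0005).x
    k=near&(g>150); A=P(uu[k],vv[k],.094)-s[:2]; r=np.hypot(*A.T); ok=(r>.0445)&(r<.053); A=A[ok]
    y=near&(hsv[...,0]>22)&(hsv[...,0]<38)&(hsv[...,1]>130); B=P(uu[y],vv[y],.058)-s[:2]; r=np.hypot(*B.T); B=B[(r>.064)&(r<.081)]
    an=lambda M:np.degrees(np.arctan2(M[:,1].mean(),M[:,0].mean()))
    return dict(lens=s,mark=an(A),nm=len(A),ptr=an(B),npt=len(B),err=an(A)-an(B),spread=np.degrees(np.arctan2(A[:,1],A[:,0])).round(0)[[0,-1]])
E
python3 - <<'E'
from h2 import *
print(measure(dict(np.load("pics/w6.npz"))))
E
```

```text
{'lens': array([ 0.5776, -0.0051,  0.0404]), 'mark': np.float64(-21.824700121453894), 'nm': 108, 'ptr': np.float64(-18.0789296157266), 'npt': 209, 'err': np.float64(-3.745770505727293), 'spread': array([-17., -27.])}
```

Run:
```python
from h2 import *
from plant import arm,imaging
s=-1;t0=225;a=np.radians(t0)
p,o=pose(a,.085,.074,s); arm.move_l(p,o,vel=.2)
p,o=pose(a,.072,.074,s); arm.move_l(p,o,vel=.06); arm.dwell(.1); f0=np.array(arm.read_contact_force())
p,o=pose(a,.058,.074,s); print(arm.move_l(p,o,vel=.025,guard=4))
r=(np.array(arm.read_tool_pos())[:2]-C)@[np.cos(a),np.sin(a)]; print(r,arm.read_t())
p,o=pose(a,r-.001,.074,s); arm.move_l(p,o,vel=.02)
stroke(arm,225,229,s,r-.001,f0,step=2,vel=.02,log=1)
p,o=pose(np.radians(229),.09,.074,s); arm.move_l(p,o,vel=.08)
p,o=pose(np.radians(225),.085,.2,s); arm.move_l(p,o,vel=.2); arm.dwell(.15)
for n in("wrist","top"):
    d=imaging.get_image(n); np.savez(f"pics/{n}7.npz",**d)
    if n=="top": crop(d,261,202,35,8,"pics/t7.png"); print(markang(d,C)[0])
    else: cv2.imwrite("pics/w7.png",d["pixels"][:,:,::-1]); print(measure(d))
print(arm.read_t())
```

```text
True
0.06762032991923982 48.8667
227 N5.4 T-0.8 z-1.5 rc0.0662 49.38
229 N6.2 T-0.5 z-1.2 rc0.0658 49.65
{'lens': array([ 0.5776, -0.0052,  0.0404]), 'mark': np.float64(-18.060600795667813), 'nm': 111, 'ptr': np.float64(-18.180643629906825), 'npt': 217, 'err': np.float64(0.12004283423901185), 'spread': array([-14., -23.])}
-116.9756773391726
51.1333
```

View pics/w7.png

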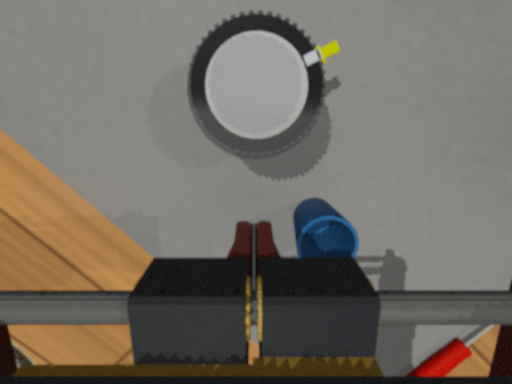

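Run:
```python
from h2 import *
d=dict(np.load("pics/wrist7.npz")); p=d["pixels"][0:180,160:370,::-1]; cv2.imwrite("pics/w7c.png",cv2.resize(p,None,fx=3.3,fy=3.3,interpolation=2))
```

```text
(no output)
```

View pics/w7c.png

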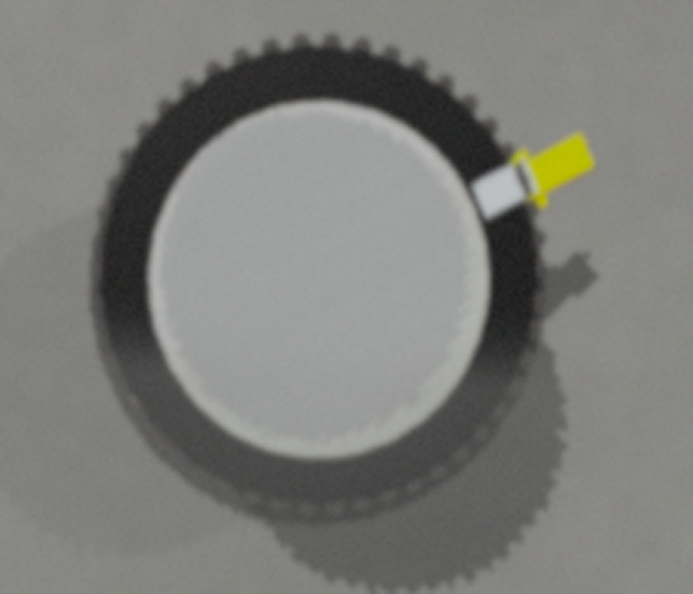

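The mark (505,190) is in line with the pointer (565,162), to about 0.1°. I'll lift away, check and hand in.

Run:
```python
from h2 import *
from plant import arm,imaging,close_job
p,o=pose(np.radians(225),.10,.28,-1); arm.move_l(p,o,vel=.15); arm.dwell(.2)
d=imaging.get_image("top"); print(arm.read_t(),arm.read_contact_force()); cv2.imwrite("pics/t8.png",d["pixels"][:,:,::-1])
close_job()
```

```text
52.075 [-0.444  -1.0358  0.2205]
the job is handed in; nothing more can be done
```

View pics/t8.png

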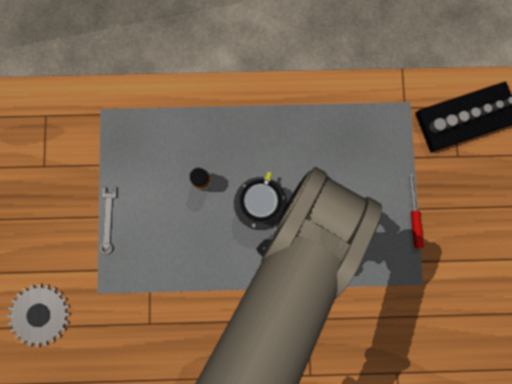

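The ring is two full turns out from tight, with its white mark back at the yellow pointer, and the job was handed in at about 52 s.

- **What I did:** With the closed fingertip against the rim, pressing with about 6–10 N, I rolled the ring counter-clockwise. It took three long strokes, then a 10° and a 4° trim. By the pictures the ring stood at about 41° from tight at the start, then 330°, 532° and finally 720°, so the mark met the pointer twice.
- **Last wrist picture:** The mark was at −18.1° and the pointer at −18.2°, so they agree to about 0.1°. I put the real uncertainty at about 1°.
- **Failed check:** My automatic mark reading from the top camera gave a meaningless −117° at that point, probably because the arm crossed that view. I used the wrist picture instead.
- **Bystanders and lens:** The jar, screwdriver and spanner are where they started in the final top picture. The cup is behind the arm there, but it looked unmoved in the last wrist views. I kept the fingertip beside the rim or above the lens throughout, and no reading suggested a touch on the glass.
- **Hand:** It finished at 0.28 m height, clear of everything. The remaining force reading of about 1 N is close to what I saw in free air.

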